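# Slide the top circuit board off the pile and fit it in the power supply case

## Task

Fit the top circuit board of the pile on the drawer unit into the open metal case: being too thin to pick up where it lies, it is first slid lengthwise, flat on the pile, until about a quarter of it overhangs the end of the unit that is not blocked by the tall bottle, and only then gripped at its overhanging part and lifted. Lower it level into the case, its wide tab down in the wide notch and its narrow tab down in the narrow notch, set it down rather than drop it, and let go. The two boards below stay on the pile, and the bottle, solder reel, pliers and soldering station are left alone.

Things in the scene. Friction and masses are not known exactly. Their poses are not given: they have to be found in the camera images.
- board_center (a point): Centre (half-way up) of the top board of the pile, to be fitted. Bare green rigid circuit board, 75 g: 64 mm (its x) by 176 mm (its y), 3.2 mm thick (z up), with a 12 mm long tab in the middle of each short side: 200 mm long in all. The +y tab is 40 mm wide, the -y tab 24 mm. Flat copper tracks. Friction between boards about 0.35.
- wide_tab (a point): Centre of the top board's 40 mm wide tab, 94 mm along +y from the board's centre.
- narrow_tab (a point): Centre of the top board's 24 mm wide tab, 94 mm along -y from the board's centre.
- board_mid_center (a point): Centre of the second board of the pile, identical, directly under the top one, up to 6 mm and a few degrees out of line with it. Stays on the pile.
- board_low_center (a point): Centre of the lowest board, identical, lying on the drawer unit. Stays on the pile.
- drawer_unit: Grey small-parts drawer unit, fixed, flat-topped: 150 mm (its x) by 200 mm (its y) by 100 mm high; origin at the centre of its underside, on the table; drawers face its +x. The boards lie along its y, their ends close to its two ends (y = -100 and +100 mm). The bottle stands beside one of these ends, the reel beside the other.
- case: Open aluminium case, fixed: floor 96 mm (its x) by 192 mm (its y), origin at the centre of its underside. Each end (y = 91 to 96 and -96 to -91 mm) is a wall 75 mm high with an open-topped notch in its middle, notch bottom 60 mm up. Long sides open but for lips 15 mm high. Inside, within 25 mm of the long centre line, parts up to 39 mm high. The fitted board has 3 mm to spare at each end.
- seat (a point): Where the board's centre comes when fitted: on the case's centre line, 61.6 mm above the table. The board's axes are then parallel to the case's (wide tab at +y).
- wide_notch (a point): Where the centre of the wide tab comes when fitted, in the notch at the case's +y end. This notch is 43 mm wide for 9 mm above its bottom, then opens out to 53 mm at the top.
- narrow_notch (a point): Where the centre of the narrow tab comes when fitted, in the notch at the case's -y end: 27 mm wide for 9 mm above its bottom, opening out to 37 mm at the top.
- bottle_center (a point): Centre (half-way up) of a white plastic bottle, 56 mm across, 165 mm tall, 250 g, standing on the table close to one end of the drawer unit: that end is blocked. Bystander.
- reel_center (a point): Centre (half-way up) of a reel of solder lying flat on the table, 60 mm across, 42 mm high, close to the other end of the drawer unit, below where the board comes out. Bystander.
- pliers_center (a point): Pair of pliers lying flat on the table on the robot's side of the case, 140 mm long along its y (jaws at +y), 40 mm wide, 12 mm high; the point is about mid-length, 6 mm up. Bystander.
- station: Green soldering station, fixed, behind the case (away from the robot): box 85 mm (x) by 130 mm (y), 75 mm high, with the iron lying in its coil holder along y on top, up to 110 mm high, its handle reaching y = +127 mm. Origin at the centre of its underside. Bystander.
Things that resemble listed ones, but are neither listed nor needed, are in the scene too. What is shaped like the part that bears board_center but white is not meant.

How it is judged (in metres and radians):
On the way, in this order (a step that is already met when the one before it is completed fails the run):
1. the top board, still lying flat on the pile, overhangs the left or right end of the drawer unit (its centre at least 35 mm along the unit's y from the unit's centre, so that at least 35 mm sticks out) ((y of board_center in the frame of drawer_unit above 0.035 m or y of board_center in the frame of drawer_unit below -0.035 m) and z of board_center in the frame of drawer_unit between 0.104 and 0.113 m and angle between board_center's own z axis and vertical below 0.08 rad), for 0.2 s.
2. the board is held in the fingers and lifted at least 20 mm clear of the pile (contact force between the fingers and board above 0.5 N and z of board_center in the frame of drawer_unit above 0.128 m), for 0.1 s.
At the end, for the whole second after the job is handed in: The top board lies level and at rest in the case, wide tab in wide notch, narrow in narrow, both on the notch bottoms (within 6 mm seen from above, 2.5 mm in height); lower boards within 25 mm of their starts; bottle, reel and pliers within 20 mm (horizontal distance between wide_tab and wide_notch below 0.006 m and horizontal distance between narrow_tab and narrow_notch below 0.006 m and z of wide_tab in the frame of case between 0.0586 and 0.0641 m and z of narrow_tab in the frame of case between 0.0586 and 0.0641 m and angle between board_center's own z axis and vertical below 0.04 rad and linear speed of board below 0.01 m/s and distance of each of board_mid_center, board_low_center from where it was at the start of the episode below 0.025 m and distance of each of bottle_center, reel_center, pliers_center from where it was at the start of the episode below 0.02 m); the robot touches nothing.
It fails at once if the top board is lifted off the pile (by 8 to 25 mm) while it is still in the middle of the drawer unit instead of being slid out (z of board_center in the frame of drawer_unit between 0.116 and 0.133 m and y of board_center in the frame of drawer_unit between -0.03 and 0.03 m and x of board_center in the frame of drawer_unit between -0.08 and 0.08 m).
It fails at once if the board is dropped or flung (moves faster than 0.5 m/s while no finger touches it) (linear speed of board above 0.5 m/s and contact force between the fingers and board below 0.05 N).
It fails at once if a lower board of the pile is shifted by more than 25 mm (distance of any of board_mid_center, board_low_center from where it was at the start of the episode above 0.025 m).
It fails at once if the bottle, reel or pliers are shifted by more than 20 mm or tipped over (distance of any of bottle_center, reel_center, pliers_center from where it was at the start of the episode above 0.02 m or angle between any of bottle_center, reel_center, pliers_center's own z axis and vertical above 0.5 rad).
It fails at once if the robot or the board strikes the soldering station (more than 3 N) (contact force between any of the arm, the fingers, board and station above 3 N).
It also fails if it takes over 58 s, if anything falls off the work surface, if the arm or the gripper's body presses on something with over 40 N, if the wrist force passes 120 N, or if a joint passes its speed limit or range.

## Robot

A 6-joint arm with a two-finger parallel gripper is mounted at the origin on the work surface. World frame = base frame: x ahead of the robot, y to its left, z up, the work surface at z = 0. Lengths are in mm, angles in rad, forces in N, time in s.
With the tool pointing down it reaches from about 300 to 775 mm from the base axis. Payload 14.6 kg.
Tool frame: the origin (TCP) lies at the very end of the fingers, on their centre line; the grasp point (between the pads) lies 19 mm behind it; z points along the fingers, y is the line along which they close (so a half turn about z gives the same grasp; the last joint's range is limited). The gripper opens to 94 mm and grips with 3 to 60 N. Pads are 16 mm wide; open, the fingers measure 119 mm over their backs; the gripper's body (75 mm by 177 mm) begins 78 mm behind the grasp point.
Start: joints at [-1.371, 0.3, 1.521, -0, 1.321, -0.067], TCP at [144.999, -530.532, 205.446] pointing down, gripper open.
Joint ranges: [-3.03, 3.03], [-0.79, 2.21], [0.23, 2.52], [-1.04, 4.18], [0, 3.07], [-2.55, 2.55]. Speed limits (rad/s): [2.22, 2.22, 2.57, 3.14, 3.14, 3.14].

## Interface

Orientations are given as a unit quaternion [x, y, z, w].
In Python, from bench import bot, eyes gives the robot as it stands.
- The arm moves only by the shell command python3 -m handwheel 'ROWS' [FORCE]. ROWS is JSON, one flat list of numbers, 7 for each row, row after row: the opening, from 0 (shut) to 1 (fully open), then the shift along the tool's x, y, z in m, then the turn, a rotation vector about the tool's x, y, z in rad. A call has 1 to 12 rows; each row shifts and turns the commanded pose from where the row before left it, along the tool's axes as they then stand; what a row does not reach is not made up. A row lasts 1/10 s, in which the tool goes at most 50 mm and 8.59 degrees, less where a joint would pass 70% of its speed; a pose out of reach is approached as far as the arm can. A call with a gripper value outside its range is refused whole. The fingers move at their own pace and stop on an object; FORCE is the grip in N (left out, the last holds). Time passes only in rows, so rows that do not move let the fingers close. It gives the time, the measured TCP pose, the force, the opening and the grip force at its end, in the units of the state.
- bot.read_state(): the state, without advancing time (a new reading comes with each control period).
- eyes.camera(name): name is "side" or "top"; returns (picture, depth): 420x560x3 uint8, red, green, blue; 420x560 float32, mm along the optical axis (not along the pixel's ray), 0 where there is no reading.
- eyes.camera_model(name): a dict with "camera_matrix" (3x3 intrinsics, pixels), "R" (3x3) and "t" (3): a world point X has camera coordinates R X + t. Camera axes: x right, y down, z forward; pixel columns grow to the right and rows downward; lengths in mm; the calibration is good to about 2 mm. A picture is of the moment at which its call begins. camera_model takes no time and is no camera call.
- bot.finish_job(): hands the job in; it is judged then, once.
The state is a dict: "time": time; "q": joint angles; "joint_vel": joint speeds; "tau": joint torques, N m; "position": TCP position; "tcp_rot": TCP orientation; "ft_force": force on the tool from outside, world axes, zero at the start; "torque": the same for the moment, N m; "grip_width": finger opening in mm; "grasp_force": force on a finger pad.
Only numpy, scipy, OpenCV 4.12 (cv2) and the standard library are available. Lean on these libraries where they do the work, as an engineer would, in place of code of your own. Each camera call takes 0.05 s, during which the arm holds its last target. There are 200 camera calls.

## Working session

There is one attempt and no reset: what is moved stays moved. The work goes in short steps, Python scripts to look and compute and a shell command to move; the robot and the scene stay as the last step left them, time stands still between calls to the robot, and variables do not carry over. Pictures are saved under pics/ and viewed, at most 10 in all, crops included, and the job is handed in when it is done.

```bash
ls; mkdir -p pics
cat > h.py <<'E'
import numpy as np, cv2
from bench import bot, eyes
def shot(n):
    p,d=eyes.camera(n); m=eyes.camera_model(n); return p,d,m
def pts(d,m):
    K=np.array(m["camera_matrix"]);R=np.array(m["R"]);t=np.array(m["t"])
    v,u=np.mgrid[:d.shape[0],:d.shape[1]]
    c=np.stack([(u-K[0,2])/K[0,0]*d,(v-K[1,2])/K[1,1]*d,d],-1)
    w=(c-t)@R
    w[d<=0]=np.nan
    return w
def proj(X,m):
    K=np.array(m["camera_matrix"]);c=np.array(m["R"])@np.array(X)+np.array(m["t"]);p=K@c;return p[:2]/p[2]
def save(n,p,s=1): cv2.imwrite("pics/"+n,cv2.resize(p[:,:,::-1],None,fx=s,fy=s,interpolation=cv2.INTER_CUBIC))
E
python3 - <<'E'
from h import *
for n in("top","side"):
    p,d,m=shot(n); save(n+"0.png",p,1.4); np.savez(n+"0.npz",p=p,d=d,w=pts(d,m))
    print(n,np.array(m["R"]).round(3).tolist(),np.array(m["t"]),m["camera_matrix"])
print(bot.read_state())
E
```

```text
pics
top [[0.002, -1.0, 0.022], [-0.995, -0.004, -0.099], [0.099, -0.021, -0.995]] [-18.08624162 587.16981918 909.43092631] [[399.65116614   0.         272.89615897]
 [  0.         399.65116614 211.32508955]
 [  0.           0.           1.        ]]
side [[-0.954, -0.3, -0.016], [-0.223, 0.742, -0.632], [0.201, -0.6, -0.775]] [ 571.32055026  174.0964038  1056.68498788] [[462.67724021   0.         280.86891574]
 [  0.         462.67724021 208.07694352]
 [  0.           0.           1.        ]]
{'time': 0.1, 'q': array([-1.37059464e+00,  3.00434967e-01,  1.52153236e+00, -2.96434014e-05,
        1.32071091e+00, -6.66012122e-02]), 'joint_vel': array([ 0.00027879, -0.0014407 , -0.00144355,  0.00031637,  0.00101705,
       -0.0008418 ]), 'tau': array([ 1.21961995e-03, -5.32646048e+01, -3.53284800e+01,  7.09606125e-02,
        2.35157524e-02, -6.25227017e-05]), 'position': array([ 144.94691165, -530.30211749,  204.92676163]), 'tcp_rot': array([ 9.91114580e-01,  1.33009756e-01, -5.05584810e-05, -5.40626072e-04]), 'ft_force': array([-0.40029775,  0.37727206, -0.5252579 ]), 'torque': array([0.01039121, 0.03174134, 0.01592994]), 'grasp_force': 0.0, 'grip_width': 93.93270763013763}
```

View pics/top0.png

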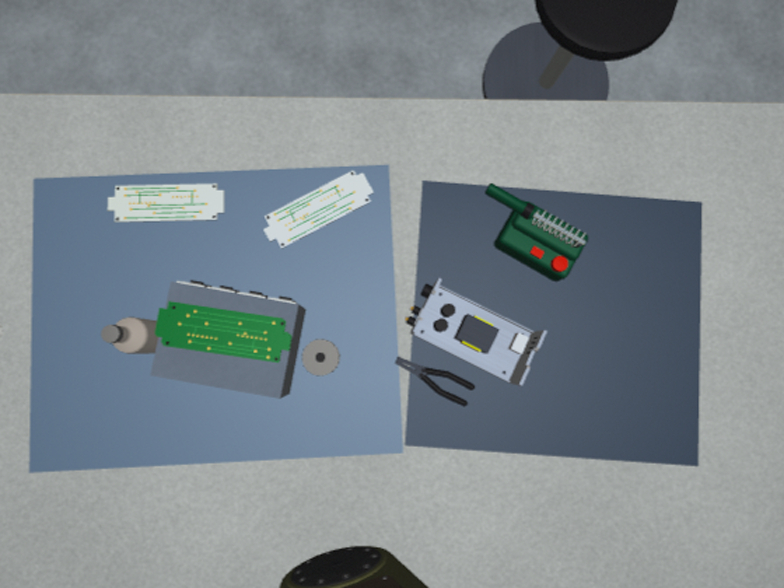

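View pics/side0.png

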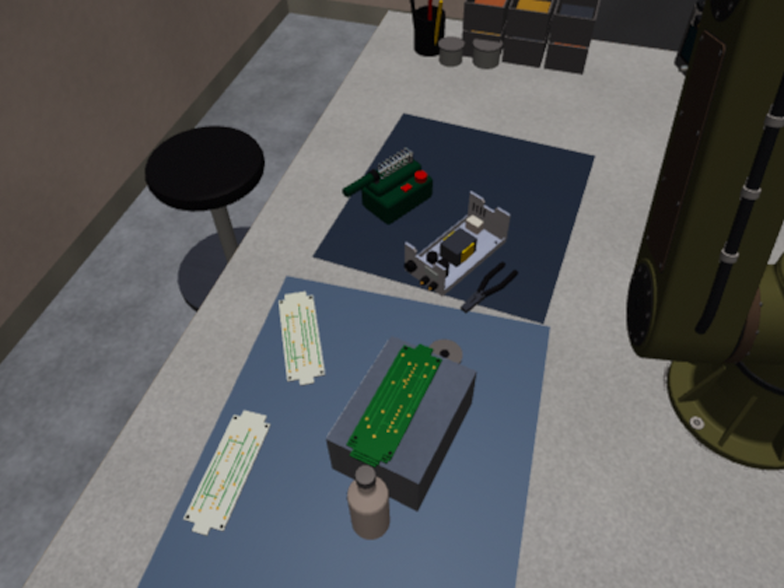

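The top view shows the green pile at about (225,332), with its wide tab at the left by the bottle (130,335) and its narrow tab at the right by the reel (320,357). The case is at about (475,330), the pliers at (435,382) and the station at (545,245).

Things that could be mistaken for the board:
- **White boards:** at (167,203) and (320,208), ruled out by colour.
- **Lower green boards:** under the top one, at the same pixel.

I choose the top green board and will check it in a crop while measuring.

Run:
```python
from h import *
z=np.load("top0.npz");p,d,w=z["p"].astype(int),z["d"],z["w"]
def rect(mask,name):
    P=w[mask][:,:2].astype(np.float32);r=cv2.minAreaRect(P);print(name,mask.sum(),"z",np.nanmedian(w[mask][:,2]).round(1),"c",np.round(r[0],1),"s",np.round(r[1],1),"ang",round(r[2],2))
roi=np.zeros(d.shape,bool);roi[190:300,95:225]=1
g=roi&(p[...,1]>p[...,0]+25)&(p[...,1]>p[...,2]+15)
print(np.nanpercentile(w[g][:,2],[1,5,25,50,75,95,99]))
top=roi&(w[...,2]>106.5)&(w[...,2]<115)&(w[...,0]>0); 
n,l,s,_=cv2.connectedComponentsWithStats((top).astype(np.uint8));k=1+np.argmax(s[1:,4]);rect(l==k,"board z")
rect(g&(w[...,2]>100),"green")
un=roi&(w[...,2]>97)&(w[...,2]<104)
n,l,s,_=cv2.connectedComponentsWithStats(un.astype(np.uint8));k=1+np.argmax(s[1:,4]);
rect(np.isin(l,[i for i in range(1,n) if s[i,4]>80]),"unit top")
r2=np.zeros(d.shape,bool);r2[190:285,280:400]=1
for lo,hi,nm in((68,82,"wall top"),(3,20,"floor"),(1,200,"x")):
    rect(r2&(w[...,2]>lo)&(w[...,2]<hi)&(p.min(-1)>60 if nm!="x" else True),nm)
wt=r2&(w[...,2]>68)&(w[...,2]<85)
n,l,s,c=cv2.connectedComponentsWithStats(wt.astype(np.uint8))
for i in range(1,n):
    if s[i,4]>3: print(s[i].tolist(),w[l==i].mean(0).round(1))
q=z["p"]
save("crop1.png",np.hstack([q[195:295,90:230],q[190:290,280:420]]),2.8)
```

```text
[101.01453439 105.32758532 108.89804066 109.959279   110.98713243
 112.55137512 113.47600882]
board z 2754 z 110.1 c [523.7 225.9] s [203.3  67. ] ang 81.66
green 2815 z 110.0 c [524.7 228. ] s [207.6  68. ] ang 81.69
unit top 3599 z 100.6 c [513.6 230.2] s [208.1 146.6] ang 79.83
wall top 153 z 75.1 c [ 526.4 -169.8] s [192.   95.4] ang 63.7
floor 2613 z 4.4 c [ 529.8 -179.3] s [290.2 226.6] ang 89.98
x 7741 z 3.5 c [ 529.8 -179.7] s [291.  226.9] ang 89.99
[395, 190, 5, 4, 13] [ 630.5 -298.6   70. ]
[308, 199, 7, 11, 31] [ 599.5 -101.5   74.5]
[295, 227, 6, 11, 25] [536.4 -70.2  75.2]
[381, 236, 9, 15, 48] [ 512.7 -266.5   74.4]
[370, 261, 8, 15, 49] [ 457.4 -239.    74.8]
```

View pics/crop1.png

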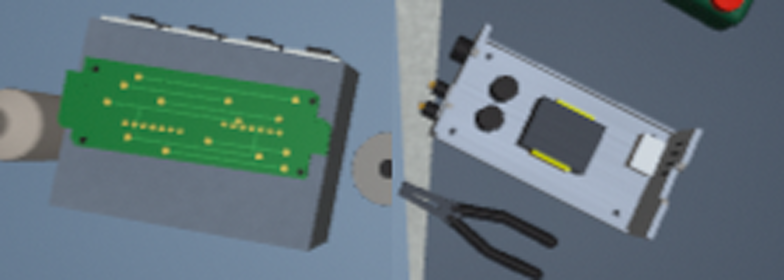

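The crop confirms the solid green top board, with its wide tab at the bottle end. The case's left (+y) end has the wider gap, since its posts are 70 mm apart against 62 mm at the other end, so no half turn is needed. Next I turn the tool and travel above the pile with the fingers shut.

```bash
python3 -m handwheel '[0,0,0,0,0,0,-0.145,0,0,0,0,0,0,-0.145,0,0,0,0,0,0,-0.145,0,0,0,0,0,0,-0.145,0,0,0,0,0,0,-0.145,0,0,0,0,0,0,-0.145,0,0,0,0,0,0,-0.145,0,0,0,0,0,0,-0.145]' 20
python3 -m handwheel '[0,0.034,0.011,0,0,0,0,0,0.034,0.011,0,0,0,0,0,0.034,0.011,0,0,0,0,0,0.034,0.011,0,0,0,0,0,0.034,0.011,0,0,0,0,0,0.034,0.011,0,0,0,0,0,0.034,0.011,0,0,0,0,0,0.034,0.011,0,0,0,0,0,0.034,0.011,0,0,0,0,0,0.034,0.011,0,0,0,0,0,0.034,0.011,0,0,0,0,0,0.034,0.011,0,0,0,0]'
python3 -m handwheel '[0,0.033,0.011,0,0,0,0,0,0.033,0.011,0,0,0,0,0,0.033,0.011,0,0,0,0,0,0.033,0.011,0,0,0,0,0,0.033,0.011,0,0,0,0,0,0.033,0.011,0,0,0,0,0,0.033,0.011,0,0,0,0,0,0.033,0.011,0,0,0,0,0,0.033,0.011,0,0,0,0,0,0.033,0.011,0,0,0,0,0,0.033,0.011,0,0,0,0,0,0.033,0.011,0,0,0,0]'
```

```text
time: 0.9
position: [145.0, -530.4, 205.1]
tcp_rot: [0.754, 0.657, 0.0, -0.0]
ft_force: [-0.6, -0.1, 0.1]
grip_width: 33.7
grasp_force: 0.0
time: 2.1
position: [334.4, -144.3, 205.4]
tcp_rot: [0.756, 0.654, 0.0, 0.0]
ft_force: [0.9, -0.2, 0.1]
grip_width: 0.3
grasp_force: 0.0
time: 3.3
position: [521.9, 228.6, 205.1]
tcp_rot: [0.756, 0.654, -0.0, -0.0]
ft_force: [0.9, 0.1, 0.2]
grip_width: 0.6
grasp_force: 0.0
```

```bash
python3 -m handwheel '[0,0,0,0.03,0,0,0,0,0,0,0.03,0,0,0,0,0,0,0.02,0,0,0,0,0,0,0.008,0,0,0,0,0,0,0.004,0,0,0,0,0,0,0,0,0,0]'
python3 -m handwheel '[0,0,0,0.001,0,0,0,0,0,0,0.001,0,0,0,0,0,0,0.001,0,0,0,0,0,0,0,0,0,0]'
```

```text
time: 3.9
position: [521.9, 227.3, 113.8]
tcp_rot: [0.756, 0.654, 0.0, 0.0]
ft_force: [1.2, -1.9, 0.7]
grip_width: 0.6
grasp_force: 0.0
time: 4.3
position: [521.7, 227.3, 110.6]
tcp_rot: [0.756, 0.654, 0.0, 0.0]
ft_force: [-0.1, -0.0, -0.0]
grip_width: 0.3
grasp_force: 0.0
```

```bash
python3 -m handwheel '[0,0,0,0.001,0,0,0,0,0,0,0.0005,0,0,0,0,0,0,0,0,0,0]'
python3 -m handwheel '[0,0,0,0.0005,0,0,0,0,0,0,0,0,0,0]'
```

```text
time: 4.6
position: [521.8, 227.4, 109.9]
tcp_rot: [0.756, 0.654, 0.0, 0.0]
ft_force: [-3.8, 0.0, 7.9]
grip_width: 0.3
grasp_force: 4.3
time: 4.8
position: [521.9, 227.4, 109.8]
tcp_rot: [0.756, 0.654, 0.001, 0.0]
ft_force: [-3.6, -0.4, 13.1]
grip_width: 0.8
grasp_force: 6.4
```

```bash
python3 -m handwheel '[0,-0.003,0,0,0,0,0,0,-0.003,0,0,0,0,0,0,-0.003,0,0,0,0,0,0,-0.003,0,0,0,0,0,0,-0.003,0,0,0,0,0,0,0,0,0,0,0,0]'
python3 - <<'E'
from h import *
p,d,m=shot("top");w=pts(d,m);np.savez("top1.npz",p=p,d=d,w=w)
a=np.load("top0.npz")["p"]
save("slide1.png",np.hstack([a[195:295,90:230],p[195:295,90:230]]),2.8)
E
```

```text
time: 5.4
position: [520.4, 212.7, 109.9]
tcp_rot: [0.756, 0.654, 0.002, 0.0]
ft_force: [-0.0, 0.9, 9.7]
grip_width: 0.3
grasp_force: 4.7
```

View pics/slide1.png

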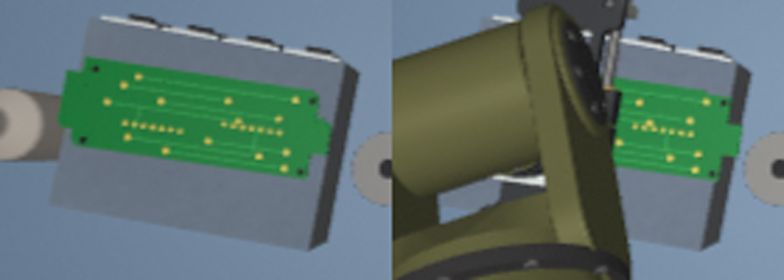

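The right half of the crop shows the narrow tab tip moved from (328,138) to about (348,138), roughly 14 mm. The board follows the finger, so I keep dragging.

```bash
python3 -m handwheel '[0,-0.004,0,0,0,0,0,0,-0.004,0,0,0,0,0,0,-0.004,0,0,0,0,0,0,-0.004,0,0,0,0,0,0,-0.004,0,0,0,0,0,0,-0.004,0,0,0,0,0,0,-0.004,0,0,0,0,0,0,-0.004,0,0,0,0,0,0,-0.004,0,0,0,0,0,0,-0.004,0,0,0,0,0,0,0,0,0,0,0,0,0,0,0,0,0,0,0]'
python3 - <<'E'
from h import *
for n in("top","side"):
    p,d,m=shot(n);w=pts(d,m);np.savez(n+"2.npz",p=p,d=d,w=w)
    if n=="top":A=p[195:295,120:250]
    else: B=p[235:335,225:355]
save("slide2.png",np.hstack([A,B]),3)
E
```

```text
time: 6.65
position: [514.7, 173.0, 109.9]
tcp_rot: [0.756, 0.654, 0.001, 0.001]
ft_force: [-0.3, -2.0, 9.7]
grip_width: 0.7
grasp_force: 5.1
```

View pics/slide2.png

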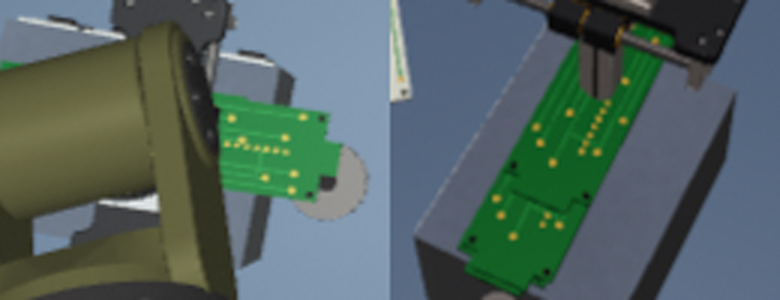

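The board now overhangs with its tab over the reel at (340,185), and the lower boards have stayed put (side view, 510,250). I lift off and measure the board.

```bash
python3 -m handwheel '[0,0,0,-0.01,0,0,0,1,0,0,-0.04,0,0,0,1,0,0,-0.04,0,0,0,1,0,0,0,0,0,0,1,0,0.03,0,0,0,0,1,0,0.04,0,0,0,0,1,0,0.04,0,0,0,0,1,0,0.04,0,0,0,0,1,0,0.04,0,0,0,0,1,0,0.04,0,0,0,0,1,0,0,0,0,0,0]'
python3 - <<'E'
from h import *
p,d,m=shot("top");w=pts(d,m);np.savez("top3.npz",p=p,d=d,w=w)
p=p.astype(int)
roi=np.zeros(d.shape,bool);roi[190:300,100:260]=1
g=roi&(p[...,1]>p[...,0]+25)&(p[...,1]>p[...,2]+15)&(w[...,2]>106.8)&(w[...,2]<114)
print(g.sum())
P=w[g][:,:2];r=cv2.minAreaRect(P.astype(np.float32));print(r)
save("up3.png",p[180:300,90:280].astype(np.uint8),3)
E
```

```text
time: 7.85
position: [744.1, 138.3, 193.9]
tcp_rot: [0.757, 0.654, -0.002, -0.001]
ft_force: [0.1, 0.5, -0.7]
grip_width: 77.0
grasp_force: 0.0
21
((546.8609008789062, 321.8541259765625), (21.39689064025879, 6.431190490722656), 1.3606518507003784)
```

View pics/up3.png

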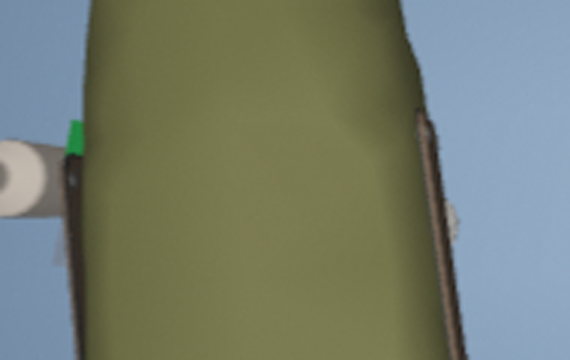

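The view is fully covered by the forearm, because moving outward was the wrong way. I'll use the picture taken just before the lift instead.

Run:
```python
from h import *
z=np.load("top2.npz");p,d,w=z["p"].astype(int),z["d"],z["w"]
roi=np.zeros(d.shape,bool);roi[190:300,192:250]=1
g=roi&(p[...,1]>p[...,0]+25)&(p[...,1]>p[...,2]+15)&(w[...,2]>104)
P=w[g][:,:2]
th=np.deg2rad(81.66)
for it in range(1):
  for a in (80,81,81.66,82.5,83.5):
    th=np.deg2rad(a);ey=np.array([np.cos(th),np.sin(th)]);ex=np.array([ey[1],-ey[0]])
    u,v=P@ex,P@ey
    b=v>v.min()+20   # body only
    print(a,"w range",np.percentile(u[b],[.5,99.5]).round(1),"end",v.min().round(1),"u tab",np.percentile(u[v<v.min()+9],[2,98]).round(1))
    # edge slope: extreme u per v bin
    bins=np.arange(v.min()+18,v.max(),6)
    lo=[u[(v>=s)&(v<s+6)].min() for s in bins];hi=[u[(v>=s)&(v<s+6)].max() for s in bins]
    print("  lo",np.round(lo,1),"hi",np.round(hi,1))
for n in ("side2",):
  z=np.load(n+".npz");p,d,w=z["p"].astype(int),z["d"],z["w"]
  g=(p[...,1]>p[...,0]+25)&(p[...,1]>p[...,2]+15)&(w[...,2]>104)&(w[...,1]>60)&(w[...,1]<350)&(w[...,0]>440)&(w[...,0]<600)
  for hz,(lo,hi) in {"top":(107.8,112),"low":(104,107.5)}.items():
    Q=w[g&(w[...,2]>lo)&(w[...,2]<hi)];print(hz,len(Q),Q.min(0).round(1),Q.max(0).round(1))
```

```text
80 w range [447.4 511.1] end 157.1 u tab [469.  491.9]
  lo [448.8 448.1 448.8 447.5 447.3 448.1 447.1 447.7 446.5 447.9 455.9 480.6
 503.1] hi [511.6 510.5 511.5 510.7 510.9 510.6 509.5 510.5 511.1 512.6 512.2 511.
 509.9]
81 w range [451.  514.8] end 148.8 u tab [471.8 494.7]
  lo [451.9 451.2 452.1 451.4 450.8 451.7 450.8 451.5 450.9 450.4 459.9 484.8
 507.4] hi [514.6 513.6 514.8 513.8 514.4 514.1 513.2 514.2 515.  516.6 516.2 515.2
 514.1]
81.66 w range [453.3 517.4] end 143.3 u tab [473.6 496.5]
  lo [453.8 453.2 454.2 453.5 453.  453.9 453.1 453.9 453.4 453.  462.5 487.4
 510.1] hi [516.5 515.5 516.8 515.9 516.6 516.3 515.5 516.6 517.5 519.1 517.8 517.5
 516.4]
82.5 w range [456.1 520.6] end 136.0 u tab [475.7 498.7]
  lo [456.2 455.7 456.9 456.2 455.7 456.7 456.  457.3 456.4 456.1 463.9 490.7
 513.5] hi [518.6 517.9 519.3 518.5 519.3 518.8 518.3 519.6 520.6 522.3 521.1 520.8
 519.8]
83.5 w range [459.1 524.2] end 127.3 u tab [478.1 501.1]
  lo [459.2 458.5 459.8 459.2 458.7 460.  459.3 460.7 460.  459.6 463.3 490.3
 519.5] hi [521.2 520.5 522.2 521.4 522.4 521.9 521.6 522.9 524.1 525.9 524.8 524.6
 523.7]
top 1126 [474.9 112.9 107.8] [558.4 327.8 112. ]
low 982 [475.9 112.  104. ] [565.9 328.7 107.5]
```

```bash
python3 -m handwheel '[1,-0.008,-0.033,0,0,0,0,1,-0.008,-0.033,0,0,0,0,1,-0.008,-0.033,0,0,0,0,1,-0.008,-0.033,0,0,0,0,1,-0.008,-0.033,0,0,0,0,1,-0.01,-0.033,0,0,0,0,1,-0.01,-0.033,0,0,0,0,1,0,0,0,0,0,0]'
python3 -m handwheel '[1,0,0,0.03,0,0,0,1,0,0,0.03,0,0,0,1,0,0,0,0,0,0]'
python3 - <<'E'
from h import *
p,d,m=shot("side");np.savez("side4.npz",p=p,d=d)
c=proj([506.5,112.6,109],m).astype(int);print(c)
save("pre4.png",p[max(c[1]-75,0):c[1]+75,c[0]-100:c[0]+100],3)
E
```

```text
time: 8.7
position: [500.0, 113.5, 199.1]
tcp_rot: [0.756, 0.655, 0.0, 0.0]
ft_force: [0.2, 0.5, -0.0]
grip_width: 93.7
grasp_force: 0.0
time: 9.0
position: [501.9, 113.5, 135.8]
tcp_rot: [0.756, 0.655, -0.002, -0.001]
ft_force: [0.7, 0.3, 0.6]
grip_width: 94.1
grasp_force: 0.0
[305 242]
```

View pics/pre4.png

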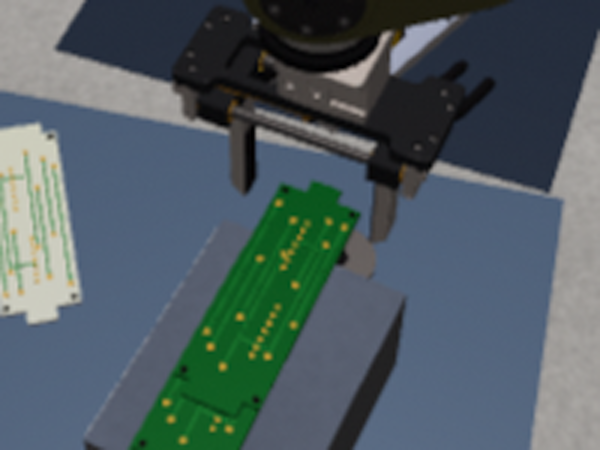

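The open fingers straddle the overhanging part, at (243,150) and (383,200), clear of the pile. I shift 5 mm in y, go down and close.

```bash
python3 -m handwheel '[1,0,0.005,0.01,0,0,0,1,0,0,0.02,0,0,0,1,0,0,0.015,0,0,0,1,0,0,0,0,0,0,0.75,0,0,0,0,0,0,0.7,0,0,0,0,0,0,0.6,0,0,0,0,0,0,0.55,0,0,0,0,0,0,0.5,0,0,0,0,0,0,0.5,0,0,0,0,0,0,0.5,0,0,0,0,0,0]' 35
```

```text
time: 10.15
position: [509.3, 112.9, 93.8]
tcp_rot: [0.756, 0.654, 0.0, 0.0]
ft_force: [-0.5, -0.0, 4.1]
grip_width: 63.3
grasp_force: 35.0
```

```bash
python3 -m handwheel '[0.5,0,0,-0.004,0,0,0,0.5,0,0,-0.008,0,0,0,0.5,0,0,-0.012,0,0,0,0.5,0,0,-0.012,0,0,0,0.5,0,0,-0.012,0,0,0,0.5,0,0,-0.012,0,0,0,0.5,0,0,-0.012,0,0,0,0.5,0,0,0,0,0,0,0.5,0,0,0,0,0,0]' 45
python3 - <<'E'
from h import *
p,d,m=shot("side");w=pts(d,m);np.savez("side5.npz",p=p,d=d)
c=proj([515,171,170],m).astype(int);print(c)
save("lift5.png",p[max(c[1]-75,0):c[1]+75,c[0]-100:c[0]+100],3)
q=p.astype(int)
g=(q[...,1]>q[...,0]+25)&(q[...,1]>q[...,2]+15)&(w[...,2]>125)&(w[...,1]>50)&(w[...,1]<350)&(w[...,0]>440)&(w[...,0]<620)
P=w[g];A=np.c_[P,np.ones(len(P))]
c,*_=np.linalg.lstsq(np.c_[P[:,:2]-P[:,:2].mean(0),np.ones(len(P))],P[:,2],rcond=None);print(len(P),P.mean(0),c)
r=P[:,2]-np.c_[P[:,:2]-P[:,:2].mean(0),np.ones(len(P))]@c;print(r.std())
E
```

```text
time: 11.05
position: [509.1, 112.9, 165.5]
tcp_rot: [0.756, 0.654, 0.0, 0.0]
ft_force: [-0.4, 0.1, -1.1]
grip_width: 62.7
grasp_force: 45.0
[293 247]
2389 [515.70381307 179.00490502 179.51007447] [-5.28980132e-02 -2.04050233e-02  1.79510074e+02]
6.569241761964833
```

View pics/lift5.png

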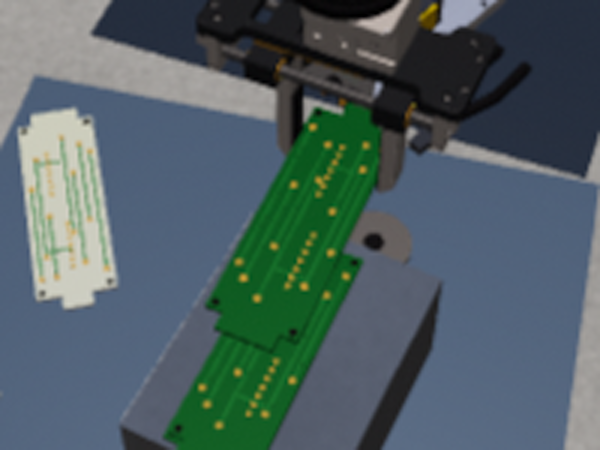

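The board is held level, with the narrow tab at the gripper and the wide tab at (260,330), and the lower boards are in place. I carry it over to the case.

```bash
python3 -m handwheel '[0.5,-0.006,0,0,0,0,0,0.5,-0.012,0.001,0,0,0,0,0.5,-0.018,0.002,0,0,0,0,0.5,-0.022,0.003,0,0,0,0,0.5,-0.022,0.003,0,0,0,0,0.5,-0.022,0.003,0,0,0,0,0.5,-0.022,0.003,0,0,0,0,0.5,-0.022,0.003,0,0,0,0,0.5,-0.022,0.003,0,0,0,0,0.5,-0.022,0.003,0,0,0,0,0.5,-0.022,0.003,0,0,0,0,0.5,-0.022,0.003,0,0,0,0]' 55
python3 -m handwheel '[0.5,-0.022,0.003,0,0,0,0,0.5,-0.022,0.003,0,0,0,0,0.5,-0.022,0.003,0,0,0,0,0.5,-0.018,0.002,0,0,0,0,0.5,-0.012,0.001,0,0,0,0.04,0.5,-0.003,0,0,0,0,0.06,0.5,0,0,0,0,0,0.06,0.5,0,0,0,0,0,0.06,0.5,0,0,0,0,0,0.06,0.5,0,0,0,0,0,0.035,0.5,0,0,0,0,0,0,0.5,0,0,0,0,0,0]'
```

```text
time: 12.3
position: [504.6, -124.7, 165.2]
tcp_rot: [0.756, 0.654, -0.0, -0.0]
ft_force: [0.3, 0.6, -1.1]
grip_width: 62.4
grasp_force: 55.0
time: 13.5
position: [502.5, -222.8, 165.3]
tcp_rot: [0.849, 0.528, -0.0, -0.0]
ft_force: [-0.5, 0.3, -1.1]
grip_width: 62.4
grasp_force: 55.0
```

Run:
```python
from h import *
# case posts in initial side view
z=np.load("side0.npz");w=z["w"]
wt=(w[...,2]>66)&(w[...,2]<80)&(w[...,0]>430)&(w[...,0]<630)&(w[...,1]<-40)&(w[...,1]>-300)
n,l,s,c=cv2.connectedComponentsWithStats(wt.astype(np.uint8))
for i in range(1,n):
    if s[i,4]>5: 
        t=w[l==i];t2=t[t[:,2]>71];print("post",s[i].tolist(),t.mean(0).round(1),t2.mean(0).round(1) if len(t2) else 0)
st=bot.read_state();tp=st["position"]
for nme in("top","side"):
    p,d,m=shot(nme);w=pts(d,m);q=p.astype(int);np.savez(nme+"6.npz",p=p,d=d,w=w)
    g=(q[...,1]>q[...,0]+25)&(q[...,1]>q[...,2]+15)&(w[...,2]>172)&(w[...,2]<200)&(w[...,1]<0)
    n,l,s,_=cv2.connectedComponentsWithStats(g.astype(np.uint8));k=1+np.argmax(s[1:,4]);g=l==k
    P=w[g];e=np.array([np.cos(np.deg2rad(63.6)),np.sin(np.deg2rad(63.6))]);f=np.array([e[1],-e[0]])
    D=P[:,:2]-tp[:2];v=D@e;u=D@f
    print(nme,len(P),"v",v.min().round(1),v.max().round(1),"zmean",P[:,2].mean())
    A=np.c_[u,v,np.ones(len(u))];co=np.linalg.lstsq(A,P[:,2],rcond=None)[0]
    r=P[:,2]-A@co;k=abs(r)<3;co=np.linalg.lstsq(A[k],P[k,2],rcond=None)[0];print(" tilt u,v,z0",co.round(4),k.mean())
    for b in np.arange(-45,165,15):
        k2=(v>b)&(v<b+15)
        if k2.sum()>5: print("  ",b,u[k2].min().round(1),u[k2].max().round(1))
c=proj([526,-170,120],m).astype(int)
top=np.load("top6.npz")["p"]
save("over6.png",np.hstack([p[c[1]-70:c[1]+70,c[0]-65:c[0]+65],top[175:315,280:410]]),3)
```

```text
post [335, 137, 11, 9, 43] [ 512.6 -267.    71.3] [ 513.2 -267.4   74.1]
post [353, 148, 11, 9, 41] [ 456.  -238.8   71.7] [ 454.9 -238.5   74.2]
post [289, 174, 9, 7, 30] [ 597.8 -101.3   71.5] [ 599.  -102.1   74. ]
post [309, 188, 9, 8, 37] [535.4 -69.9  71.5] [534.3 -69.8  74.6]
top 2330 v 4.4 157.7 zmean 180.08656854575204
 tilt u,v,z0 [-2.800000e-03 -1.950000e-02  1.816232e+02] 0.9742489270386266
   0 -31.3 32.8
   15 -32.4 30.6
   30 -33.0 30.1
   45 -33.8 30.1
   60 -34.0 29.2
   75 -33.9 29.3
   90 -34.7 28.8
   105 -34.8 28.7
   120 -35.5 27.8
   135 -34.6 28.2
   150 -23.1 15.6
side 1265 v -44.0 156.5 zmean 178.93028214009595
 tilt u,v,z0 [-6.800000e-03 -1.980000e-02  1.801934e+02] 0.9596837944664032
   -45 -4.8 32.6
   -30 -13.1 31.7
   -15 -24.9 32.0
   0 -32.8 30.9
   15 -36.6 30.2
   30 -33.4 29.6
   45 -35.3 29.5
   60 -34.8 30.8
   75 -35.6 30.3
   90 -35.9 29.3
   105 -35.6 27.9
   120 -36.5 29.6
   135 -35.8 27.1
   150 -25.2 14.4
```

View pics/over6.png

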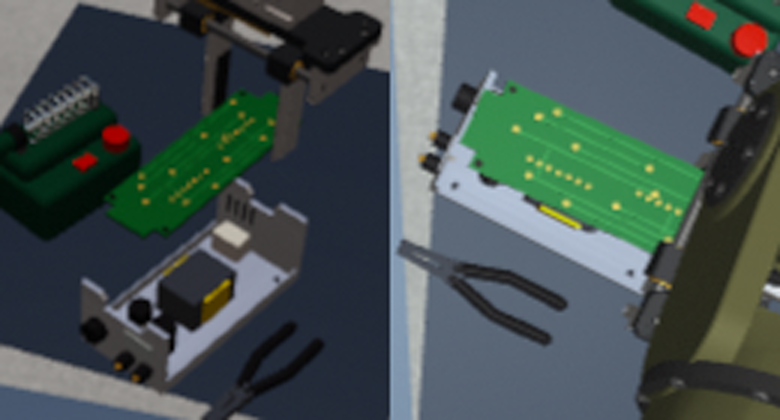

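Both cameras agree on the held board: about 1.7° yaw, 0.02 rad droop and 1–2 mm offset. I correct that and descend to just above the posts.

```bash
python3 -m handwheel '[0.5,0,-0.001,0,0,0.01,0.015,0.5,0.0015,-0.001,0,0,0.01,0.015,0.5,0,0,0.01,0,0,0,0.5,0,0,0.015,0,0,0,0.5,0,0,0.015,0,0,0,0.5,0,0,0.015,0,0,0,0.5,0,0,0.015,0,0,0,0.5,0,0,0.01,0,0,0,0.5,0,0,0.004,0,0,0,0.5,0,0,0,0,0,0,0.5,0,0,0,0,0,0]'
cat > m.py <<'E'
from h import *
import sys
C={"top":np.array([526.5,-169.3]),"side":np.array([525.4,-169.4])};th=np.deg2rad(63.63)
e=np.array([np.cos(th),np.sin(th)]);f=np.array([e[1],-e[0]])
st=bot.read_state();print(st["position"].round(1),st["ft_force"].round(1))
lo=float(sys.argv[1])
for nme in("top","side"):
    p,d,m=shot(nme);w=pts(d,m);q=p.astype(int);np.savez(nme+"7.npz",p=p,d=d,w=w)
    D=w[...,:2]-C[nme]
    g=(q[...,1]>q[...,0]+25)&(q[...,1]>q[...,2]+15)&(w[...,2]>lo)&(w[...,2]<lo+22)&(abs(D[...,0])<130)&(abs(D[...,1])<130)
    n,l,s,_=cv2.connectedComponentsWithStats(g.astype(np.uint8));k=1+np.argmax(s[1:,4]);g=l==k
    P=w[g];v=D[g]@e;u=D[g]@f
    A=np.c_[u,v,np.ones(len(u))];co=np.linalg.lstsq(A,P[:,2],rcond=None)[0]
    k=abs(P[:,2]-A@co)<3;co=np.linalg.lstsq(A[k],P[k,2],rcond=None)[0]
    print(nme,len(P),"v",v.min().round(1),v.max().round(1)," tilt u,v,z0",co.round(4))
    B=[(b+7,u[(v>b)&(v<b+15)]) for b in np.arange(-105,105,15)]
    print("  ",[(b,x.min().round(1),x.max().round(1)) for b,x in B if len(x)>5])
E
python3 m.py 85
```

```text
time: 14.7
position: [502.7, -219.1, 82.0]
tcp_rot: [0.857, 0.515, 0.009, -0.005]
ft_force: [-0.3, 0.2, -0.4]
grip_width: 62.4
grasp_force: 55.0
[ 502.7 -219.1   82. ] [-0.3  0.2 -0.4]
top 1894 v -49.9 101.9  tilt u,v,z0 [-1.70000e-03 -2.00000e-04  9.83198e+01]
   [(np.int64(-53), np.float64(-20.2), np.float64(34.1)), (np.int64(-38), np.float64(-31.0), np.float64(32.0)), (np.int64(-23), np.float64(-30.8), np.float64(32.1)), (np.int64(-8), np.float64(-30.8), np.float64(32.2)), (np.int64(7), np.float64(-30.8), np.float64(32.4)), (np.int64(22), np.float64(-30.4), np.float64(32.1)), (np.int64(37), np.float64(-30.6), np.float64(32.2)), (np.int64(52), np.float64(-29.6), np.float64(32.4)), (np.int64(67), np.float64(-30.5), np.float64(32.2)), (np.int64(82), np.float64(-29.9), np.float64(32.5)), (np.int64(97), np.float64(-18.4), np.float64(21.0))]
side 1177 v -99.8 101.8  tilt u,v,z0 [-5.40000e-03  4.00000e-04  9.70179e+01]
   [(np.int64(-98), np.float64(-1.5), np.float64(11.5)), (np.int64(-83), np.float64(-10.9), np.float64(33.5)), (np.int64(-68), np.float64(-18.8), np.float64(31.8)), (np.int64(-53), np.float64(-29.9), np.float64(32.8)), (np.int64(-38), np.float64(-31.4), np.float64(31.9)), (np.int64(-23), np.float64(-30.6), np.float64(32.9)), (np.int64(-8), np.float64(-30.6), np.float64(33.7)), (np.int64(7), np.float64(-32.0), np.float64(34.1)), (np.int64(22), np.float64(-31.1), np.float64(34.3)), (np.int64(37), np.float64(-30.9), np.float64(35.0)), (np.int64(52), np.float64(-30.4), np.float64(33.6)), (np.int64(67), np.float64(-31.6), np.float64(35.0)), (np.int64(82), np.float64(-31.7), np.float64(34.4)), (np.int64(97), np.float64(-18.3), np.float64(21.4))]
```

Level and aligned to within 1 mm. I nudge by −1 mm and −1 mm and lower into the notches.

```bash
python3 -m handwheel '[0.5,-0.001,-0.001,0.006,0,0,0,0.5,0,0,0.007,0,0,0,0.5,0,0,0.007,0,0,0,0.5,0,0,0.005,0,0,0,0.5,0,0,0,0,0,0,0.5,0,0,0,0,0,0]'
python3 m.py 60
```

```text
time: 15.4
position: [501.5, -219.0, 56.5]
tcp_rot: [0.857, 0.515, 0.009, -0.005]
ft_force: [1.3, -0.8, 0.7]
grip_width: 62.2
grasp_force: 55.0
[ 501.5 -219.    56.5] [ 1.3 -0.8  0.7]
top 1780 v -49.7 101.8  tilt u,v,z0 [ 1.40000e-03 -1.16000e-02  7.22772e+01]
   [(np.int64(-53), np.float64(-20.3), np.float64(30.9)), (np.int64(-38), np.float64(-31.3), np.float64(30.1)), (np.int64(-23), np.float64(-31.7), np.float64(30.2)), (np.int64(-8), np.float64(-31.3), np.float64(30.4)), (np.int64(7), np.float64(-31.3), np.float64(31.3)), (np.int64(22), np.float64(-31.3), np.float64(31.8)), (np.int64(37), np.float64(-31.4), np.float64(31.3)), (np.int64(52), np.float64(-31.3), np.float64(31.6)), (np.int64(67), np.float64(-31.4), np.float64(31.5)), (np.int64(82), np.float64(-31.1), np.float64(31.8)), (np.int64(97), np.float64(-19.1), np.float64(19.6))]
side 1160 v -99.2 102.4  tilt u,v,z0 [-5.70000e-03 -5.00000e-03  7.09916e+01]
   [(np.int64(-98), np.float64(-0.3), np.float64(25.6)), (np.int64(-83), np.float64(-11.0), np.float64(31.7)), (np.int64(-68), np.float64(-20.9), np.float64(31.6)), (np.int64(-53), np.float64(-31.4), np.float64(32.9)), (np.int64(-38), np.float64(-33.4), np.float64(31.7)), (np.int64(-23), np.float64(-32.4), np.float64(31.4)), (np.int64(-8), np.float64(-32.6), np.float64(32.8)), (np.int64(7), np.float64(-33.4), np.float64(31.7)), (np.int64(22), np.float64(-32.1), np.float64(33.5)), (np.int64(37), np.float64(-32.4), np.float64(31.5)), (np.int64(52), np.float64(-32.2), np.float64(31.2)), (np.int64(67), np.float64(-31.7), np.float64(33.9)), (np.int64(82), np.float64(-33.1), np.float64(34.3)), (np.int64(97), np.float64(-19.0), np.float64(19.1))]
```

```bash
python3 -m handwheel '[0.5,-0.001,0,0.002,0,0,0,0.5,0,0,0.002,0,0,0,0.5,0,0,0.002,0,0,0,0.5,0,0,0.001,0,0,0,0.5,0,0,0,0,0,0]'
python3 -m handwheel '[0.5,0,0,0.001,0,0,0,0.5,0,0,0.0005,0,0,0,0.5,0,0,0,0,0,0]'; python3 m.py 55
```

```text
time: 16.0
position: [501.4, -220.1, 49.6]
tcp_rot: [0.857, 0.515, 0.009, -0.004]
ft_force: [5.6, -3.3, -0.4]
grip_width: 62.4
grasp_force: 55.0
time: 16.3
position: [501.5, -220.1, 48.2]
tcp_rot: [0.857, 0.515, 0.009, -0.004]
ft_force: [5.1, -3.9, 0.8]
grip_width: 62.0
grasp_force: 55.0
[ 501.5 -220.1   48.2] [ 5.1 -3.9  0.8]
top 1759 v -50.5 100.4  tilt u,v,z0 [-3.10000e-03 -4.70000e-03  6.41678e+01]
   [(np.int64(-53), np.float64(-22.5), np.float64(31.2)), (np.int64(-38), np.float64(-31.9), np.float64(31.4)), (np.int64(-23), np.float64(-31.8), np.float64(31.1)), (np.int64(-8), np.float64(-31.7), np.float64(31.8)), (np.int64(7), np.float64(-31.5), np.float64(31.6)), (np.int64(22), np.float64(-30.6), np.float64(31.4)), (np.int64(37), np.float64(-30.6), np.float64(31.9)), (np.int64(52), np.float64(-30.5), np.float64(31.5)), (np.int64(67), np.float64(-30.5), np.float64(32.0)), (np.int64(82), np.float64(-30.6), np.float64(31.8)), (np.int64(97), np.float64(-19.3), np.float64(20.9))]
side 1130 v -99.9 100.3  tilt u,v,z0 [ 2.20000e-03 -1.90000e-03  6.27855e+01]
   [(np.int64(-98), np.float64(-1.7), np.float64(29.0)), (np.int64(-83), np.float64(-8.6), np.float64(31.1)), (np.int64(-68), np.float64(-20.2), np.float64(30.6)), (np.int64(-53), np.float64(-32.3), np.float64(33.9)), (np.int64(-38), np.float64(-32.5), np.float64(32.1)), (np.int64(-23), np.float64(-30.5), np.float64(32.6)), (np.int64(-8), np.float64(-31.8), np.float64(32.7)), (np.int64(7), np.float64(-31.2), np.float64(32.4)), (np.int64(22), np.float64(-31.6), np.float64(33.6)), (np.int64(37), np.float64(-32.9), np.float64(33.0)), (np.int64(52), np.float64(-30.8), np.float64(31.6)), (np.int64(67), np.float64(-32.6), np.float64(32.2)), (np.int64(82), np.float64(-30.7), np.float64(32.6)), (np.int64(97), np.float64(-18.3), np.float64(22.3))]
```

```bash
python3 -m handwheel '[0.5,0,0.0005,0.0005,0,0,0,0.5,0,0,0,0,0,0]'; python3 -m handwheel '[0.5,0,0.0003,0.0005,0,0,0,0.5,0,0,0,0,0,0]'; python3 -m handwheel '[0.5,0,0,0.0005,0,0,0,0.5,0,0,0,0,0,0]'
```

```text
time: 16.6
position: [501.6, -220.1, 47.6]
tcp_rot: [0.857, 0.515, 0.009, -0.005]
ft_force: [3.2, -1.7, 2.4]
grip_width: 62.1
grasp_force: 55.0
time: 16.8
position: [501.7, -220.1, 47.5]
tcp_rot: [0.857, 0.515, 0.009, -0.005]
ft_force: [-0.3, -0.2, 9.8]
grip_width: 62.4
grasp_force: 55.0
time: 17.0
position: [501.7, -220.1, 47.4]
tcp_rot: [0.857, 0.515, 0.009, -0.005]
ft_force: [-3.6, 0.7, 14.8]
grip_width: 62.0
grasp_force: 55.0
```

Contact is firm at the notch bottom. I ease off slightly, reduce the grip, open and look.

```bash
python3 -m handwheel '[0.5,0,0,-0.0008,0,0,0,0.5,0,0,0,0,0,0]' 5
python3 -m handwheel '[0.68,0,0,0,0,0,0,0.72,0,0,0,0,0,0,0.8,0,0,0,0,0,0,0.9,0,0,0,0,0,0,0.95,0,0,0,0,0,0,0.95,0,0,0,0,0,0]'
python3 m.py 55
```

```text
time: 17.2
position: [501.5, -220.0, 47.1]
tcp_rot: [0.857, 0.515, 0.008, -0.005]
ft_force: [0.7, -1.3, 3.5]
grip_width: 64.1
grasp_force: 5.0
time: 17.8
position: [501.5, -220.0, 47.1]
tcp_rot: [0.857, 0.515, 0.008, -0.005]
ft_force: [-0.3, -0.3, 0.4]
grip_width: 89.2
grasp_force: 0.0
[ 501.5 -220.    47.1] [-0.3 -0.3  0.4]
top 1754 v -50.2 100.4  tilt u,v,z0 [-5.80000e-03 -1.10000e-03  6.38571e+01]
   [(np.int64(-53), np.float64(-31.4), np.float64(30.5)), (np.int64(-38), np.float64(-31.8), np.float64(30.3)), (np.int64(-23), np.float64(-31.8), np.float64(30.4)), (np.int64(-8), np.float64(-31.7), np.float64(30.7)), (np.int64(7), np.float64(-31.7), np.float64(30.5)), (np.int64(22), np.float64(-31.5), np.float64(30.5)), (np.int64(37), np.float64(-31.6), np.float64(30.9)), (np.int64(52), np.float64(-31.6), np.float64(30.9)), (np.int64(67), np.float64(-31.6), np.float64(30.8)), (np.int64(82), np.float64(-31.4), np.float64(31.0)), (np.int64(97), np.float64(-20.3), np.float64(19.3))]
side 1170 v -99.2 99.4  tilt u,v,z0 [-1.80000e-03 -1.00000e-04  6.23618e+01]
   [(np.int64(-98), np.float64(-15.0), np.float64(29.3)), (np.int64(-83), np.float64(-22.0), np.float64(31.2)), (np.int64(-68), np.float64(-30.8), np.float64(32.3)), (np.int64(-53), np.float64(-32.2), np.float64(32.5)), (np.int64(-38), np.float64(-32.1), np.float64(32.6)), (np.int64(-23), np.float64(-31.4), np.float64(31.8)), (np.int64(-8), np.float64(-32.1), np.float64(32.2)), (np.int64(7), np.float64(-31.4), np.float64(32.6)), (np.int64(22), np.float64(-33.3), np.float64(33.5)), (np.int64(37), np.float64(-31.5), np.float64(30.3)), (np.int64(52), np.float64(-31.8), np.float64(31.7)), (np.int64(67), np.float64(-33.8), np.float64(31.4)), (np.int64(82), np.float64(-30.4), np.float64(29.3)), (np.int64(97), np.float64(-19.0), np.float64(21.8))]
```

Seated, level and centred. I retreat straight up and check.

```bash
python3 -m handwheel '[0.95,0,0,-0.01,0,0,0,0.95,0,0,-0.02,0,0,0,0.95,0,0,-0.03,0,0,0,0.95,0,0,-0.04,0,0,0,0.95,0,0,-0.04,0,0,0,0.95,0,0,0,0,0,0,0.95,0,0,0,0,0,0]'
python3 m.py 55
python3 - <<'E'
from h import *
p,d,m=shot("side");save("end.png",p,1.4)
E
```

```text
time: 18.6
position: [500.4, -222.6, 188.1]
tcp_rot: [0.857, 0.515, 0.009, -0.005]
ft_force: [-0.3, 0.8, -1.4]
grip_width: 88.9
grasp_force: 0.0
[ 500.4 -222.6  188.1] [-0.3  0.8 -1.4]
top 2222 v -93.9 100.5  tilt u,v,z0 [-4.60000e-03 -5.00000e-04  6.38665e+01]
   [(np.int64(-98), np.float64(-12.4), np.float64(12.3)), (np.int64(-83), np.float64(-32.8), np.float64(30.4)), (np.int64(-68), np.float64(-31.9), np.float64(30.4)), (np.int64(-53), np.float64(-31.8), np.float64(30.3)), (np.int64(-38), np.float64(-31.7), np.float64(30.1)), (np.int64(-23), np.float64(-32.0), np.float64(30.4)), (np.int64(-8), np.float64(-31.7), np.float64(30.9)), (np.int64(7), np.float64(-31.8), np.float64(30.8)), (np.int64(22), np.float64(-31.7), np.float64(30.8)), (np.int64(37), np.float64(-31.6), np.float64(30.7)), (np.int64(52), np.float64(-31.4), np.float64(30.8)), (np.int64(67), np.float64(-31.5), np.float64(30.7)), (np.int64(82), np.float64(-31.6), np.float64(30.7)), (np.int64(97), np.float64(-20.2), np.float64(19.5))]
side 1177 v -99.3 100.6  tilt u,v,z0 [-5.30000e-03  8.00000e-04  6.24523e+01]
   [(np.int64(-98), np.float64(-22.2), np.float64(29.1)), (np.int64(-83), np.float64(-32.0), np.float64(31.6)), (np.int64(-68), np.float64(-33.6), np.float64(31.9)), (np.int64(-53), np.float64(-33.2), np.float64(32.5)), (np.int64(-38), np.float64(-31.4), np.float64(32.9)), (np.int64(-23), np.float64(-32.5), np.float64(31.3)), (np.int64(-8), np.float64(-33.1), np.float64(31.6)), (np.int64(7), np.float64(-31.1), np.float64(33.2)), (np.int64(22), np.float64(-31.3), np.float64(32.3)), (np.int64(37), np.float64(-32.8), np.float64(31.6)), (np.int64(52), np.float64(-32.6), np.float64(31.6)), (np.int64(67), np.float64(-32.1), np.float64(33.0)), (np.int64(82), np.float64(-31.1), np.float64(27.7)), (np.int64(97), np.float64(-20.4), np.float64(21.2))]
```

View pics/end.png

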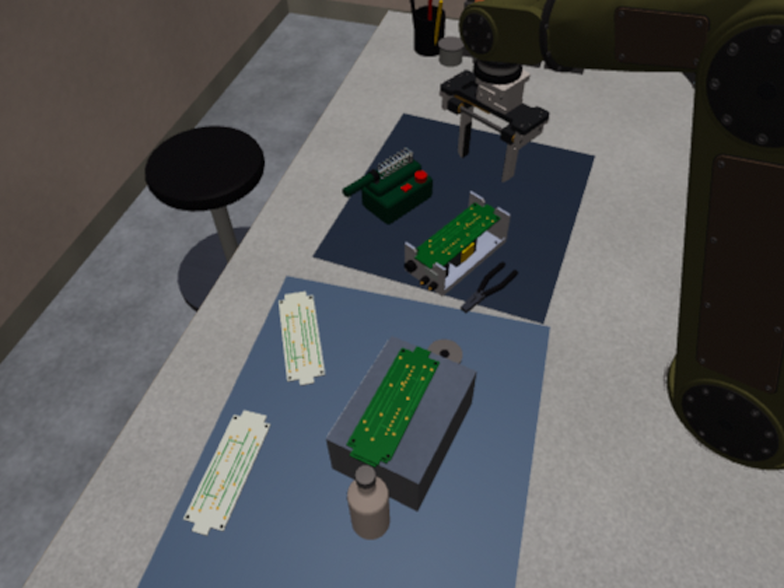

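The board sits in the case at (460,235), level in both notches. The pile at (395,405), bottle, reel and pliers are undisturbed, and the gripper is clear.

```bash
python3 -c "
from bench import bot
print(bot.finish_job())"
```

```text
the job is handed in; nothing more can be done
None
```

The top board is seated level in the case, with its wide tab in the wide notch and narrow tab in the narrow one. In the last pictures the lower boards and bystanders look undisturbed. I handed the job in at about 19 s on the robot's clock, and no verdict came back.

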